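# Undo a clamp nut of unknown thread hand and take out its slotted washer

### The job

The square nut on the bored limestone slab must be undone, and nobody remembers which hand its thread is: before undoing it, try it gently both ways (anticlockwise too) to feel which way it loosens, and never wrench it when it stays firm. Then unscrew it by about half a turn to leave the slotted washer below it slack, draw the washer out over its lip without jamming it, and lay it flat in the plywood tray, leaving the nut loose on its stud and the tools and stones lying around undisturbed.

Things in the scene. Friction and masses are not known exactly. Their poses are not given: they have to be found in the camera images.
- clamp: the fixed clamp: dark steel foot 150 x 130 x 10 mm, on it a limestone slab 140 x 120 mm (top 38 mm above the bench), on that a dark steel pressure plate 80 x 82 mm (top 44 mm above the bench). Origin on the bench on the stud's axis, z up; the washer's tab points to its +y, its yaw varies by 0.5 rad either way. The upright stud is 13 mm thick and ends 108 mm above the bench.
- lip (a point): middle of the top of a lip 2 mm high and 7 mm broad on the pressure plate, across the washer's way out (37.5 mm from the stud's axis along the clamp's +y). Strips 2 mm high also run along both sides of the washer: it can leave, to the clamp's +y, only once raised by over 2 mm (and less than the gap under the nut).
- bush (a joint): twist of the rubber bush the stud stands in, rad, 0 at rest, positive anticlockwise seen from above; spring of 6 N m per rad. The nut starts to turn on the stud at about 0.25 N m in its loosening direction; the other way it is tight and only twists the bush. Over 0.6 N m (0.10 rad), either way, spoils it.
- nut (a joint): how far the nut has been unscrewed relative to the stud, rad: 0 tight, grows as it loosens, whichever turning direction that is; end of thread 3.8. Coarse thread: the nut rises 12 mm per turn (1.91 mm per rad) and drags with about 0.25 N m all the way, both ways.
- nut_top (a point): middle of the nut's top face, 96.6 mm above the bench when tight. The steel nut has a square head 36 x 36 mm, 38 mm high, its faces square to this point's x and y axes (which turn with the nut), above a round flange 46 mm across and 8 mm thick. A grip of 50 N on two faces carries the torque needed.
- washer: loose slotted steel washer, 0.1-0.17 kg: fork plate 42 mm wide (x), 6 mm thick, from y = -23 to +32 mm, with a 16 mm slot open to -y; a neck (underside 3 mm up, passing over the lip) leads to a dark plastic tab at +y. Origin in the slot, on its underside: at the start on the stud's axis, 44 mm above the bench, 0.6 mm free between its top and the tight nut's flange.
- washer_tab (a point): top middle of the washer's tab, 69 mm from the washer's origin along +y and 18 mm above its underside. The dark plastic tab is 12 mm thick (x), 34 mm long (y) and 15 mm high.
- tray: open plywood tray, fixed, 160 (x) x 220 (y) x 32 mm, walls and floor 5 mm thick; origin on the bench under its middle, +y is its long direction. The washer must end inside it, flat on its floor.
- spacer: loose dark steel ring, 34 mm across, 8 mm high, lying in one corner of the tray (tray frame about x +54, y -83 mm). Bystander.
- chisel: stone chisel lying on the bench beyond the clamp, 200 mm long, wooden handle, 22 mm thick; origin on the bench under its middle. Bystander.
- offcut: loose limestone offcut 70 x 50 x 40 mm on the bench beside the clamp, on the side away from the washer's tab. Bystander.
- rasp: rasp with wooden handle lying on the bench beyond the tray and clamp, 230 mm long; origin on the bench near its middle. Bystander.
- mallet: wooden mallet lying on the bench, right of the clamp seen from the robot, 250 mm long, head 64 mm thick. Bystander.
- brush: dust brush lying at the back of the bench. Bystander.
- pot: white open pot, 76 mm across, 90 mm high, at the back of the bench. Bystander.

How it is judged:
By the outcome, as a careful person would: the job done as asked, in the order asked, and still so for the second after the job is handed in, with the robot touching nothing.
It also fails if it takes over 72 s, if anything falls off the work surface, if the arm or the gripper's body presses on something with over 40 N, if the wrist force passes 120 N, or if a joint passes its speed limit or range.

### The arm

A 7-joint arm with a two-finger parallel gripper is mounted at the origin on the work surface. World frame = base frame: x ahead of the robot, y to its left, z up, the work surface at z = 0. Lengths are in m, angles in rad, forces in N, time in s.
With the tool pointing down it reaches from about 0.425 to 0.825 m from the base axis. Payload 3.6 kg.
Tool frame: the origin (TCP) lies where the fingers leave the gripper's body, on its centre line; the fingertips stand 73 mm ahead of it and the grasp point (between the pads) lies 54 mm ahead of it; z points along the fingers, y is the line along which they close (so a half turn about z gives the same grasp; the last joint's range is limited). The gripper opens to 85 mm and grips with 20 to 120 N. Pads are 22 mm wide; open, the fingers measure 114 mm over their backs; the gripper's body (76 mm by 85 mm) begins 54 mm behind the grasp point. The pads swing forward as they close: fully open they stand 13 mm farther back than shut.
Start: joints at [-1.236, 0.615, -0.013, 1.423, 0.008, 1.103, -0.04], TCP at [0.229, 0.608, 0.304] pointing down, gripper open.
Joint ranges: [-3.12, 3.12], [-0.3, 2.06], [-1.34, 1.32], [0.26, 2.42], [-1.36, 4.5], [0.01, 1.98], [-2.84, 2.84]. Speed limits (rad/s): [2.79, 2.79, 3.14, 3.14, 3.14, 3.14, 3.14].

### API

Orientations are given as a unit quaternion [x, y, z, w].
In Python, from station import arm, snapshot, camera_info, ticket gives the robot as it stands. Calls block until the motion is done:
- arm.movep(position, orientation): joint-space move of the TCP to a pose.
- arm.line_to(position, velocity=0.15, ori=None): straight line of the TCP; ori=None keeps the orientation; velocity is the mean speed in m/s.
- arm.move_j(angles): joint-space move.
- arm.move_gripper(opening, effort=None): opening from 0.0 (shut) to 1.0 (fully open); effort is the grip in N (None keeps the last); returns when the fingers have stopped.
- arm.pause(seconds).
- arm.ik(position, orientation): joint angles nearest the present ones, or None.
- snapshot(name): name is "scene" or "top"; returns the picture (384x512x3 uint8, blue, green, red); there is no depth.
- camera_info(name): a dict with "fx", "fy", "cx", "cy" (pixels), "R" (3x3) and "t" (3): a world point X has camera coordinates R X + t. Camera axes: x right, y down, z forward; pixel columns grow to the right and rows downward; lengths in m; the calibration is good to about 2 mm. A picture is of the moment at which its call begins. camera_info takes no time and is no camera call.
A pose or a line that the arm cannot do raises arm.MotionError and nothing moves.
- ticket.finish_job(): hands the job in; it is judged then, once.
Readings, each from a call of its own:
- arm.read_time(): time.
- arm.read_joint_positions(): joint angles.
- arm.read_dq(): joint speeds.
- arm.read_effort(): joint torques, N m.
- arm.read_tool_pos(): TCP position.
- arm.read_eef_rot(): TCP orientation.
- arm.read_ft_force(): force on the tool from outside, world axes, zero at the start.
- arm.read_wrist_torque(): the same for the moment, N m.
- arm.read_opening(): opening from 0.0 (shut) to 1.0 (fully open).
- arm.read_finger_force(): force on a finger pad.
Only numpy, scipy, OpenCV 4.12 (cv2) and the standard library are available. Lean on these libraries where they do the work, as an engineer would, in place of code of your own. Each camera call takes 0.05 s, during which the arm holds its last target. There are 200 camera calls.

## Working session

There is one attempt and no reset: what is moved stays moved. The work goes in short steps, each a Python script; the robot and the scene stay as the last script left them, time stands still between calls to the robot, and variables do not carry over. Pictures are saved under pics/ and viewed, at most 10 in all, crops included, and the job is handed in when it is done.

```bash
mkdir -p pics; ls; python3 - <<'E'
from station import arm,snapshot,camera_info
import cv2
for n in("scene","top"):
    cv2.imwrite(f"pics/{n}0.png",cv2.resize(snapshot(n),(800,600),interpolation=cv2.INTER_CUBIC)); c=camera_info(n);print(n,c)
print(arm.read_time(),arm.read_eef_rot(),arm.read_tool_pos())
E
```

```text
pics
scene {'fx': 359.58025162570965, 'fy': 359.58025162570965, 'cx': 254.82468797103695, 'cy': 191.02244699743147, 'R': array([[ 0.69792796,  0.71612024,  0.00826803],
       [ 0.60764292, -0.58601733, -0.5360539 ],
       [-0.37903384,  0.37915102, -0.84414327]]), 't': array([-0.42136034, -0.36135607,  1.14135385])}
top {'fx': 456.40995589859966, 'fy': 456.40995589859966, 'cx': 254.47544297200028, 'cy': 191.87090428858943, 'R': array([[-0.01970062, -0.99959523,  0.02052444],
       [-0.9929666 ,  0.01716469, -0.11714392],
       [ 0.11674421, -0.02268789, -0.99290284]]), 't': array([-0.04983709,  0.63971664,  1.00445726])}
0.1 [ 1.79400524e-01  9.83775394e-01 -1.17500856e-03 -2.13769308e-04] [0.22923429 0.60766581 0.30282455]
```

View pics/scene0.png

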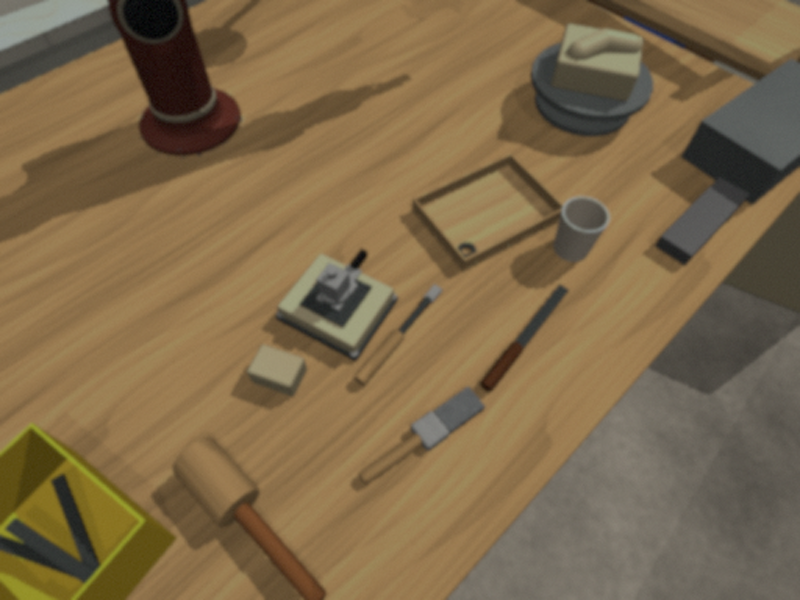

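View pics/top0.png

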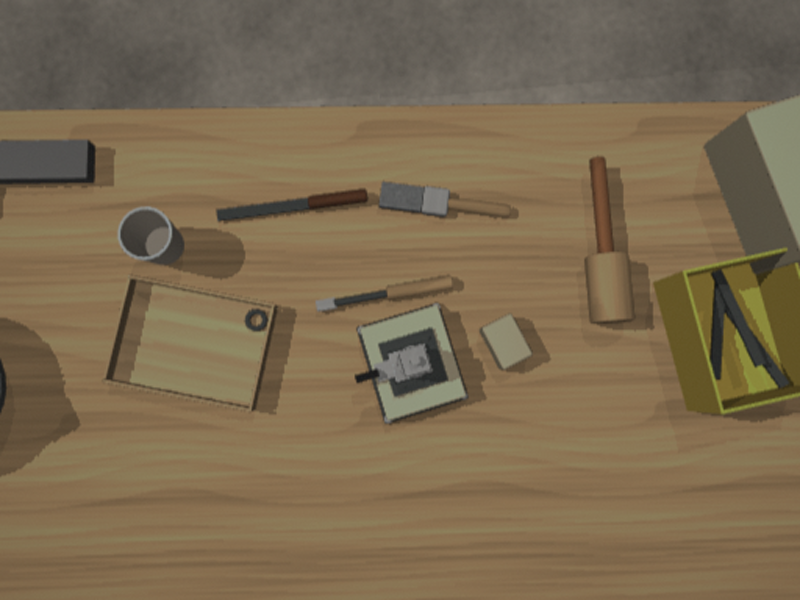

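The scene view shows the clamp at about (337,303), with its tab towards the tray at (485,210). In the top view the slab centre is at (412,362), the tab tip at (367,377), the tray at (190,343) with the spacer at (256,320), and the offcut at (507,342). Next I'll measure with masks and take close crops.

```bash
cat > h.py <<'E'
import numpy as np,cv2
from station import arm,snapshot,camera_info
from scipy.spatial.transform import Rotation as Ro
def cast(n,uv,z):
    c=camera_info(n);uv=np.atleast_2d(np.asarray(uv,float))
    d=np.c_[(uv[:,0]-c["cx"])/c["fx"],(uv[:,1]-c["cy"])/c["fy"],np.ones(len(uv))]@c["R"]
    o=-c["R"].T@c["t"]
    return o+d*((z-o[2])/d[:,2])[:,None]
def proj(n,X):
    c=camera_info(n);p=np.atleast_2d(X)@c["R"].T+c["t"]
    return np.c_[c["fx"]*p[:,0]/p[:,2]+c["cx"],c["fy"]*p[:,1]/p[:,2]+c["cy"]]
def rect(n,mask,z):
    cs=max(cv2.findContours(mask,cv2.RETR_EXTERNAL,cv2.CHAIN_APPROX_NONE)[0],key=cv2.contourArea)[:,0]
    X=cast(n,cs,z);return cv2.minAreaRect((X[:,:2]*1000).astype(np.float32))
E
python3 - <<'E'
from h import *
T=snapshot("top");S=snapshot("scene")
hT=cv2.cvtColor(T,cv2.COLOR_BGR2HSV);hS=cv2.cvtColor(S,cv2.COLOR_BGR2HSV)
for (u,v) in [(240,262),(235,215),(290,245),(272,222),(237,241),(262,230),(120,220),(90,250),(150,186)]: print((u,v),hT[v,u])
a=cv2.resize(T[185:275,220:310],(400,400),interpolation=cv2.INTER_CUBIC)
b=cv2.resize(S[155:235,170:260],(400,356),interpolation=cv2.INTER_CUBIC)
c=np.zeros((400,800,3),np.uint8);c[:,:400]=a;c[:356,400:]=b
cv2.imwrite("pics/crop0.png",cv2.convertScaleAbs(c,alpha=1.3))
E
```

```text
(240, 262) [ 17 103 129]
(235, 215) [ 37  42 151]
(290, 245) [ 38  44 152]
(272, 222) [30  8 68]
(237, 241) [15 15 33]
(262, 230) [ 30   6 119]
(120, 220) [ 24  81 142]
(90, 250) [ 16 106 123]
(150, 186) [ 17 105 141]
```

View pics/crop0.png

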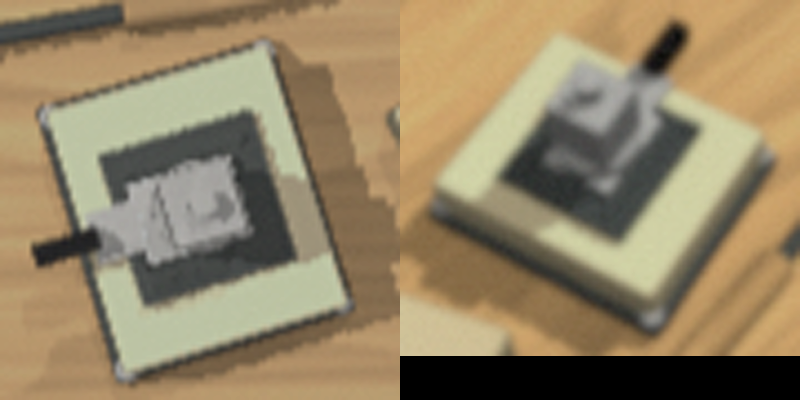

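The left half of the crop (top view) shows the slab corners at (45,115), (268,48), (348,305) and (120,375), the nut top around (205,205) and the tab at (65,245). The right half (scene view) shows the nut head's top around (595,95). Both are consistent with a yaw of about 0.3.

```bash
python3 - <<'E'
from h import *
I={n:snapshot(n) for n in("top","scene")}
H={n:cv2.cvtColor(I[n],cv2.COLOR_BGR2HSV) for n in I}
big=lambda m:(lambda l,s:((l==1+np.argmax(s[1:,4]))*255).astype(np.uint8))(*cv2.connectedComponentsWithStats(m)[1:3])
def win(n,c,r,z):
    u,v=proj(n,[*c,z])[0].astype(int);m=np.zeros((384,512),np.uint8);m[max(0,v-r):v+r,max(0,u-r):u+r]=255;return m
m=big(cv2.inRange(H["top"],(25,25,110),(50,75,255))&cv2.rectangle(np.zeros((384,512),np.uint8),(220,190),(303,272),255,-1))
r=rect("top",m,.038);print("slab",r);c0=np.array(r[0])/1000
for n in I:
    w=win(n,c0,60,.05)
    dk=cv2.inRange(H[n],(0,0,0),(179,120,48))&w   # tab candidates
    nb,l,s,c=cv2.connectedComponentsWithStats(dk)
    for i in range(1,nb):
        if s[i,4]>25:
            ys,xs=np.where(l==i);X=cast(n,np.c_[xs,ys],.058)[:,:2]*1000
            print(n,"dark",s[i],c[i].round(1),X.mean(0).round(1),cv2.minAreaRect(X.astype(np.float32)))
# nut top: print gray patch of the top
g=cv2.cvtColor(I["top"],cv2.COLOR_BGR2GRAY)
np.set_printoptions(linewidth=250)
print(g[216:248,246:280])
g=cv2.cvtColor(I["scene"],cv2.COLOR_BGR2GRAY);print(g[166:200,200:232])
# tray: outer corners by hand (top view px in 800 scale) at z=.032
X=cast("top",np.array([[132,279],[276,304],[253,410],[107,381]])/1.5625,.032)[:,:2]*1000
print("tray",X.round(1),X.mean(0),np.linalg.norm(np.diff(X,axis=0),axis=1))
E
```

```text
slab ((580.4715576171875, -70.96715545654297), (71.95516967773438, 117.91810607910156), 15.965425491333008)
top dark [266 221  20  23 182] [277.8 234.8] [ 539.5 -111.1] ((540.5338745117188, -111.59132385253906), (39.88566589355469, 49.05057907104492), 70.16934967041016)
top dark [228 237  14   8  58] [234.6 240.2] [529.5 -15.2] ((529.8915405273438, -14.972850799560547), (9.708494186401367, 31.235231399536133), 15.51754093170166)
scene dark [225 161   9  11  43] [229. 166.] [528.6 -16.3] ((528.5858154296875, -16.205923080444336), (9.65461254119873, 30.881649017333984), 16.154827117919922)
scene dark [194 185  19  17 135] [202.7 194.6] [ 547.7 -116.1] ((546.9178466796875, -117.26260375976562), (28.847278594970703, 46.77705764770508), 81.86199951171875)
scene dark [180 204  43  24  91] [201.3 215. ] [ 586.8 -153.4] ((586.2679443359375, -153.61758422851562), (115.28302764892578, 5.070874214172363), 16.004390716552734)
[[146 148 146 ...  56  71 115]
 [147 143 119 ...  56  63 100]
 [122 106  77 ...  57  59  82]
 ...
 [129 133 138 ...  63  76  73]
 [143 146 146 ...  95 122 123]
 [146 146 147 ... 134 143 144]]
[[134 138 146 ...  19  16  27]
 [138 145 151 ...  18  18  43]
 [144 150 156 ...  19  36  66]
 ...
 [ 39  38  35 ... 131 150 154]
 [ 45  40  37 ... 145 155 155]
 [ 66  52  46 ... 152 155 156]]
tray [[676.8 326.6]
 [636.3 116.4]
 [483.4 149.4]
 [529.  358.8]] [581.37277048 237.7874616 ] [214.0138374  156.3713056  214.31413462]
```

```bash
python3 - <<'E'
from h import *
I={n:snapshot(n) for n in("top","scene")}
H={n:cv2.cvtColor(I[n],cv2.COLOR_BGR2HSV) for n in I}
m=cv2.inRange(H["top"],(25,25,75),(50,75,255))&cv2.rectangle(np.zeros((384,512),np.uint8),(225,190),(303,272),255,-1)
m=cv2.morphologyEx(m,cv2.MORPH_OPEN,np.ones((2,2)))
ys,xs=np.where(m);X=cast("top",np.c_[xs,ys],.038)[:,:2]*1000
r=cv2.minAreaRect(X.astype(np.float32));print("slab",r)
a=np.radians(r[2]);c0=np.array(r[0])/1000
tab=np.array([.5293,-.0155]);d=tab-c0
print("dist",np.linalg.norm(d),"yaw",np.arctan2(-d[0],d[1]),a)
for n,z in(("top",.0966),("scene",.0966)): print(n,proj(n,[[*c0,.108],[*c0,.0966]]))
a=cv2.resize(I["top"][210:255,232:287],None,fx=7.2,fy=7.2,interpolation=cv2.INTER_CUBIC)
b=cv2.resize(I["scene"][155:200,192:247],None,fx=7.2,fy=7.2,interpolation=cv2.INTER_CUBIC)
c=np.hstack([a,b]);print(c.shape)
cv2.imwrite("pics/crop1.png",cv2.convertScaleAbs(c,alpha=1.5,beta=-20))
E
```

```text
slab ((546.07080078125, -82.07714080810547), (139.83892822265625, 118.44994354248047), 15.855752944946289)
dist 0.06865694019563265 yaw 0.24676636594848378 0.27673509427209997
top [[265.69353179 231.41712772]
 [265.45356115 231.58330351]]
scene [[211.37577004 173.60540091]
 [211.8433636  176.48355315]]
(324, 792, 3)
```

View pics/crop1.png

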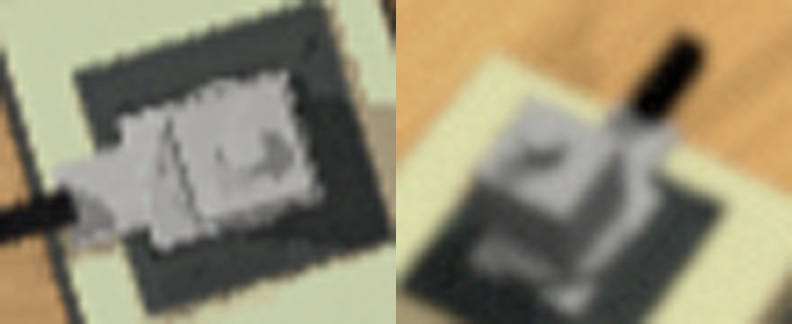

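The left panel (top view) shows the nut top's corners near (178,92), (288,74), (318,197) and (205,215). The right panel (scene view) shows them near (530,100), (475,168), (572,222) and (628,150). The slab fit matches the given size: 139.8x118.4 mm at (0.546,-0.082), yaw 0.277.

```bash
python3 - <<'E'
from h import *
s=np.array([[134,100],[79,168],[176,222],[232,150]])/7.2+[192,155]-.5
t=np.array([[178,92],[288,74],[318,197],[205,215]])/7.2+[232,210]-.5
for n,p in(("scene",s),("top",t)):
    X=cast(n,p,.0966)[:,:2]*1000;d=np.roll(X,-1,0)-X
    print(n,X.round(1).tolist(),X.mean(0),np.linalg.norm(d,axis=1),(np.degrees(np.arctan2(d[:,1],d[:,0]))%90))
g=np.array([.229,.608,.303])
# ik checks
c=np.array([.5455,-.0815])
for yaw in np.arange(-3.1,3.2,.3):
    q=(Ro.from_euler("z",yaw)*Ro.from_euler("x",np.pi)).as_quat()
    k=arm.ik([*c,.145],q); print(round(yaw,2),None if k is None else np.round(k,2))
print(Ro.from_quat(arm.read_eef_rot()).as_matrix().round(2))
E
```

```text
scene [[525.9, -70.1], [534.1, -99.9], [570.9, -91.2], [562.5, -60.4]] [548.35172849 -80.40019749] [30.89246378 37.76376545 31.92193034 37.82230716] [15.36523751 13.25547817 15.21730628 14.8185555 ]
top [[566.3, -62.8], [571.0, -95.6], [534.4, -103.6], [529.8, -70.0]] [550.38035254 -83.00303896] [33.16802207 37.44281108 33.90964449 37.20354008] [ 8.21091102 12.36124376  7.88444782 11.24440409]
-3.1 [ 0.15  0.67 -0.07  1.87  0.07  0.6   1.65]
-2.8 [ 0.19  0.67 -0.13  1.87  0.14  0.6   1.89]
-2.5 [ 0.24  0.68 -0.2   1.87  0.22  0.61  2.12]
-2.2 [ 0.28  0.69 -0.27  1.87  0.3   0.63  2.34]
-1.9 [ 0.34  0.7  -0.36  1.87  0.39  0.65  2.56]
-1.6 [ 0.39  0.71 -0.45  1.87  0.47  0.67  2.78]
-1.3 [-0.51  0.98  1.13  1.89 -1.07  1.03 -1.76]
-1.0 [-0.51  0.98  1.13  1.89 -1.07  1.03 -1.46]
-0.7 [-0.51  0.98  1.13  1.89 -1.07  1.03 -1.16]
-0.4 [-0.43  0.88  0.94  1.89 -0.93  0.89 -0.98]
-0.1 [-0.28  0.76  0.63  1.89 -0.67  0.72 -0.93]
0.2 [-0.24  0.74  0.56  1.89 -0.6   0.69 -0.69]
0.5 [-0.2   0.72  0.5   1.88 -0.53  0.67 -0.45]
0.8 [-0.16  0.71  0.43  1.88 -0.47  0.65 -0.22]
1.1 [-0.12  0.7   0.37  1.88 -0.4   0.63  0.02]
1.4 [-0.09  0.69  0.3   1.88 -0.34  0.62  0.26]
1.7 [-0.05  0.68  0.24  1.88 -0.27  0.61  0.49]
2.0 [-0.01  0.68  0.18  1.88 -0.2   0.6   0.73]
2.3 [ 0.03  0.67  0.12  1.88 -0.13  0.6   0.96]
2.6 [ 0.07  0.67  0.05  1.88 -0.06  0.6   1.19]
2.9 [ 0.11  0.67 -0.01  1.87  0.01  0.6   1.43]
3.2 [ 0.15  0.67 -0.07  1.87  0.08  0.6   1.66]
[[-0.94  0.35 -0.  ]
 [ 0.35  0.94 -0.  ]
 [ 0.   -0.   -1.  ]]
```

```bash
cat >> h.py <<'E'
def Q(yaw): return (Ro.from_euler("z",yaw)*Ro.from_euler("x",np.pi)).as_quat()
def yaw():
    x=Ro.from_quat(arm.read_eef_rot()).as_matrix()[:,0]; return np.arctan2(x[1],x[0])
def st(s=""):
    print(s,"t%.1f"%arm.read_time(),"p",np.round(np.array(arm.read_tool_pos())*1e3,1),"yaw %.3f"%yaw(),"F",np.round(arm.read_ft_force(),1),"M",np.round(arm.read_wrist_torque(),3),"op %.3f ff %.0f"%(arm.read_opening(),np.max(arm.read_finger_force())))
E
python3 - <<'E'
from h import *
c=[.5475,-.082]
arm.movep([*c,.26],Q(1.80));st()
arm.line_to([*c,.140],.12);st()
arm.move_gripper(.55,20);st("pre")
cv2.imwrite("pics/a.png",np.vstack([cv2.resize(snapshot("scene")[130:230,150:290],(700,500))]))
arm.move_gripper(.0,20);arm.pause(.2);st("grip")
E
```

```text
t3.1 p [547.8 -80.6 259.9] yaw 1.802 F [0.2 0.6 1.1] M [ 0.014 -0.058 -0.003] op 1.001 ff 0
 t4.2 p [548.  -82.2 140.7] yaw 1.800 F [ 0.5 -0.8  0.7] M [-0.026 -0.001  0.054] op 1.000 ff 0
pre t4.7 p [547.5 -82.  140.1] yaw 1.800 F [-0.1 -0.4 -0.3] M [-0.006  0.044 -0.005] op 0.552 ff 0
grip t5.2 p [547.1 -82.1 140.2] yaw 1.800 F [-1.4  0.8  3.8] M [-0.079  0.478  0.039] op 0.427 ff 21
```

View pics/a.png

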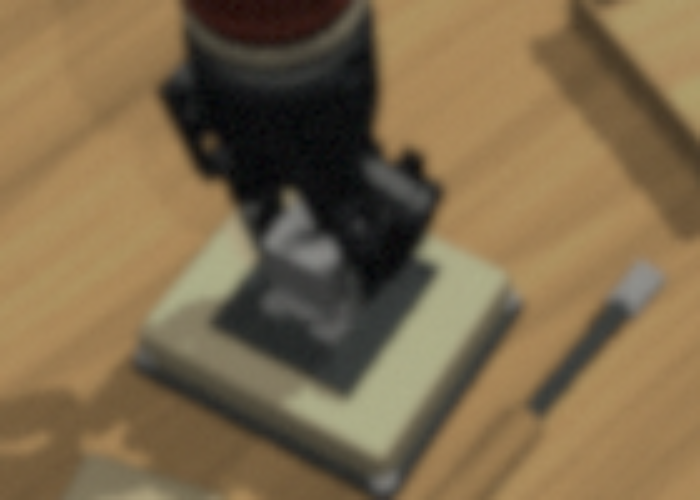

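The fingers straddle the nut squarely. The opening of 0.427 is 36.3 mm, which matches the head, and the side forces are tiny. Now I'll grip at 50 N and feel both ways.

```bash
cat >> h.py <<'E'
def mz(n=4):
    v=[]
    for _ in range(n): v.append(arm.read_wrist_torque()[2]);arm.pause(.01)
    return np.mean(v)
E
python3 - <<'E'
from h import *
arm.move_gripper(0,50);arm.pause(.2);st("50N")
p=np.array([.547,-.082,.140]);b=1.80
def go(y):
    arm.line_to(p,.05,Q(y));arm.pause(.08);m=mz();print("%.3f->%.3f M %.3f"%(y-b,yaw()-b,m));return m
for s in(1,-1):
    for k in range(1,8):
        m=go(b+s*k*.012)
        if abs(m)>.40: break
    print(arm.read_time());
    go(b)
st()
E
```

```text
50N t5.6 p [547.2 -82.1 140.3] yaw 1.800 F [-1.8  0.4  5.5] M [0.072 0.526 0.027] op 0.417 ff 51
0.012->0.011 M 0.019
0.024->0.023 M -0.070
0.036->0.035 M -0.142
0.048->0.046 M -0.166
0.060->0.058 M -0.249
0.072->0.069 M -0.296
0.084->0.081 M -0.348
8.175
0.000->0.000 M 0.064
-0.012->-0.012 M 0.129
-0.024->-0.023 M 0.183
-0.036->-0.035 M 0.221
-0.048->-0.047 M 0.270
-0.060->-0.059 M 0.272
-0.072->-0.071 M 0.247
-0.084->-0.083 M 0.262
11.1083
0.000->-0.002 M -0.148
 t11.5 p [547.1 -82.1 140.4] yaw 1.798 F [-2.1 -0.2  5.9] M [ 0.015  0.489 -0.161] op 0.419 ff 50
```

It's a left-hand thread. Anticlockwise rose past 0.35 N m and stayed firm, while clockwise slipped at a steady 0.26 N m. I'll regrip a quarter turn on and unscrew clockwise by half a turn, following the thread up.

```bash
python3 - <<'E'
from h import *
p=np.array([.547,-.082,.140])
arm.move_gripper(.9,50)
arm.movep(p,Q(2.6));arm.movep(p,Q(3.35));st("over")
print(np.round(arm.read_joint_positions(),2))
arm.move_gripper(0,20);arm.pause(.15);st("20N")
arm.move_gripper(0,50);arm.pause(.15);st("50N")
y=3.35;N=21;off=np.zeros(3)
for k in range(1,N+1):
    y-=3.15/N
    q=p+off+[0,0,.00191*3.15*k/N]
    arm.line_to(q,.0012,Q(y))
    F=np.array(arm.read_ft_force());M=arm.read_wrist_torque()[2]
    off+=F*[1e-4,1e-4,3e-5]*.7; 
    if k%3==0: print(k,"t%.1f"%arm.read_time(),"yaw %.3f"%yaw(),F.round(1),"M %.3f"%M,(off*1e3).round(2))
    if abs(M)>.48 or np.linalg.norm(F)>35: print("ABORT",k,F,M);break
st("end")
E
```

```text
over t13.1 p [546.9 -82.  139.9] yaw -2.937 F [-0.  -0.5 -0.4] M [0.018 0.027 0.001] op 0.904 ff 0
[ 0.19  0.68 -0.13  1.87  0.15  0.6   1.75]
20N t13.7 p [546.9 -80.4 140.3] yaw -2.932 F [-1.2  5.3  5.5] M [0.99  0.41  0.124] op 0.423 ff 25
50N t14.1 p [546.9 -80.4 140.4] yaw -2.932 F [-2.   5.4  5.7] M [1.017 0.464 0.028] op 0.410 ff 55
3 t15.1 yaw 2.904 [-0.4  5.6  4.8] M 0.197 [-0.36  1.03  0.37]
6 t16.0 yaw 2.454 [-0.4  4.4  3.7] M 0.241 [-0.45  2.    0.62]
9 t16.9 yaw 2.004 [-0.   0.2 -0.3] M 0.211 [-0.45  2.38  0.66]
12 t17.8 yaw 1.554 [-0.  -0.3 -1.8] M 0.178 [-0.54  2.32  0.61]
15 t18.7 yaw 1.104 [-0.3 -2.  -0.3] M 0.190 [-0.71  1.99  0.55]
18 t19.6 yaw 0.655 [-0.9 -2.1 -0.9] M 0.230 [-1.02  1.59  0.51]
21 t20.5 yaw 0.205 [-0.9  1.9 -0.1] M 0.153 [-1.23  1.74  0.54]
end t20.5 p [546.1 -79.9 146.5] yaw 0.205 F [-0.9  1.9 -0.1] M [0.274 0.203 0.153] op 0.411 ff 54
```

The nut is unscrewed by about half a turn, with torque near 0.2 N m throughout. The stud axis came out near (0.546,-0.080). Next I'll release the nut and take the washer by its tab.

```bash
python3 - <<'E'
from h import *
arm.move_gripper(.8,50);st("open")
x,y,_=arm.read_tool_pos()
arm.line_to([x,y,.20],.12)
t=[.528,-.0145]
arm.movep([*t,.20],Q(1.848));arm.move_gripper(.5)
for n in("scene","top"):
    I=snapshot(n);u,v=proj(n,[[.54,-.05,.06]])[0].astype(int)
    globals()[n[0]]=cv2.resize(I[v-45:v+45,u-45:u+45],(400,400),interpolation=cv2.INTER_CUBIC)
cv2.imwrite("pics/b.png",cv2.convertScaleAbs(np.hstack([s,t_]) if 0 else np.hstack([globals()["s"],cv2.resize(I[v-45:v+45,u-45:u+45],(400,400))]),alpha=1.4))
t=[.528,-.0145]
arm.line_to([*t,.1195],.08);st("down")
arm.move_gripper(0,20);arm.pause(.15);st("20N")
E
```

```text
open t20.9 p [546.  -80.6 146.7] yaw 0.200 F [ 0.6 -0.1 -0.2] M [ 0.013 -0.037  0.023] op 0.801 ff 0
down t24.3 p [528.4 -14.6 120. ] yaw 1.848 F [ 0.2  0.5 -0.7] M [-0.011 -0.023 -0.027] op 0.497 ff 0
20N t24.8 p [528.2 -14.5 119.8] yaw 1.848 F [-1.1  0.3  3.4] M [-0.015  0.132 -0.039] op 0.131 ff 26
```

View pics/b.png

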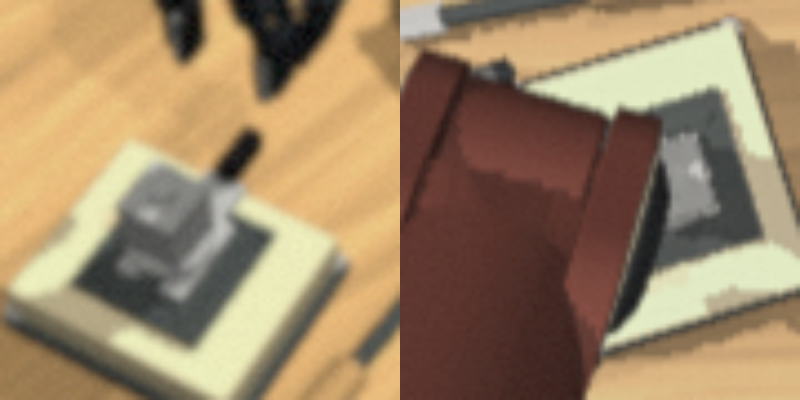

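The nut is raised and back square on the clamp, at (160,205) in the left panel, with the tab at (238,155) below the fingers. The grip opening of 0.131 is about 11 mm, so the pads hold the 12 mm tab. Now I'll lift gently and draw it out.

```bash
python3 - <<'E'
from h import *
arm.move_gripper(0,70);arm.pause(.15);st("70N")
p=np.array([.528,-.0145,.1195]);d=np.array([-np.sin(.277),np.cos(.277),0])
for k in range(1,5):
    arm.line_to(p+[0,0,.001*k],.005);F=np.array(arm.read_ft_force());print(k,F.round(1),np.round(arm.read_wrist_torque(),2),round(arm.read_tool_pos()[2]*1e3,1))
    if np.linalg.norm(F)>14: print("STOP");raise SystemExit
st()
p=p+[0,0,.004]
for k in range(1,16):
    q=p+d*.005*k
    arm.line_to(q,.03);F=np.array(arm.read_ft_force());print(5*k,F.round(1),np.round(arm.read_wrist_torque(),2))
    if np.linalg.norm(F[:2])>10 or abs(F[2])>14: print("STOP");break
st("out")
E
```

```text
70N t25.1 p [528.1 -14.4 119.9] yaw 1.848 F [-0.5  0.8  5.7] M [-0.025  0.161  0.001] op 0.121 ff 73
1 [ 0.3 -0.5  0.1] [ 0.02 -0.04 -0.05] 120.2
2 [-0.7  0.5  0.3] [0.08 0.06 0.  ] 121.3
3 [-0.5  1.  -1.9] [ 0.03  0.01 -0.01] 122.5
4 [-0.4  0.1 -1.9] [ 0.06  0.03 -0.01] 123.5
 t26.6 p [528.  -14.5 123.5] yaw 1.848 F [-0.4  0.1 -1.9] M [ 0.062  0.025 -0.011] op 0.117 ff 73
5 [-0.7 -0.  -1.3] [0.01 0.01 0.01]
10 [-0.6 -0.8 -1.2] [ 0.04 -0.01  0.05]
15 [ 0.2 -0.8 -1.3] [ 0.05  0.03 -0.  ]
20 [-0.9  0.3 -1.1] [0.09 0.01 0.02]
25 [-0.4 -0.2 -1.5] [0.05 0.06 0.01]
30 [ 0.4 -0.1 -1.8] [0.05 0.1  0.03]
35 [-0.3 -0.1 -0.6] [ 0.08  0.03 -0.  ]
40 [ 0.1  0.2 -1.4] [ 0.08  0.02 -0.01]
45 [ 0.4 -0.  -2. ] [ 0.07  0.02 -0.  ]
50 [-0.5 -0.2 -1.3] [0.09 0.03 0.02]
55 [ 0.4 -0.5 -1.5] [ 0.08  0.04 -0.01]
60 [-0.1  0.2 -1.5] [ 0.07  0.01 -0.05]
65 [ 0.1 -0.6 -0.8] [ 0.09  0.03 -0.03]
70 [ 0.  -0.1 -1.2] [ 0.12  0.05 -0.03]
75 [-0.2 -0.5 -0.8] [ 0.02 -0.01  0.04]
out t31.3 p [507.4  58.  123.5] yaw 1.849 F [-0.2 -0.5 -0.8] M [ 0.022 -0.007  0.036] op 0.116 ff 72
```

```bash
python3 - <<'E'
from h import *
x,y,_=arm.read_tool_pos()
arm.line_to([x,y,.20],.12)
arm.movep([.586,.290,.20],Q(1.381))
arm.line_to([.586,.290,.100],.08)
I=snapshot("scene");u,v=proj("scene",[.58,.26,.03])[0].astype(int)
cv2.imwrite("pics/c.png",cv2.resize(I[v-60:v+60,u-80:u+80],(800,600),interpolation=cv2.INTER_CUBIC))
st("above")
arm.line_to([.586,.290,.084],.04)
for k in range(14):
    z=.084-.0005*k
    arm.line_to([.586,.290,z],.01);F=np.mean([arm.read_ft_force() for _ in range(3)],0)
    print(round(z,4),F.round(1),np.round(arm.read_wrist_torque(),2))
    if F[2]>3: break
st("down")
E
```

```text
above t34.5 p [586.4 290.1 100.7] yaw 1.381 F [-0.6 -0.8 -1.7] M [ 0.03   0.017 -0.008] op 0.114 ff 72
0.084 [-0.1  0.  -1.5] [ 0.11 -0.   -0.02]
0.0835 [-0.2 -0.  -1. ] [ 0.1  -0.04 -0.01]
0.083 [ 1.   0.4 -1.1] [ 0.06 -0.05 -0.04]
0.0825 [ 0.1  0.8 -0.9] [0.06 0.02 0.02]
0.082 [ 0.6 -0.6 -1.5] [ 0.05  0.   -0.  ]
0.0815 [ 0.2 -0.5 -0.7] [ 0.07 -0.01  0.02]
0.081 [-0.9  0.8  1.3] [-0.02  0.11 -0.05]
0.0805 [-1.6 -0.1  4.3] [-0.17  0.33  0.01]
down t37.1 p [586.1 290.   81.1] yaw 1.381 F [-1.6 -0.1  4.3] M [-0.17   0.328  0.011] op 0.114 ff 73
```

View pics/c.png

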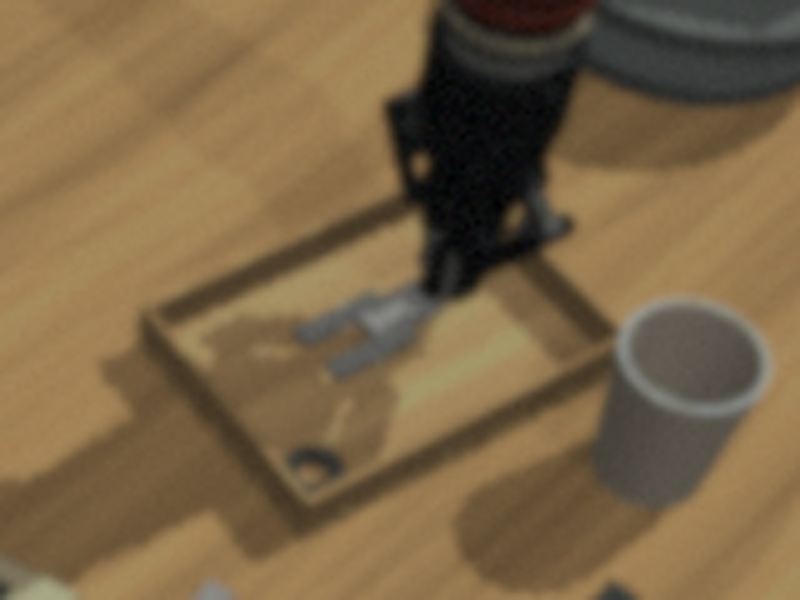

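The washer, with its fork at (375,325), hangs level inside the tray, clear of the spacer at (315,468), and contact came at the expected height. I'll release it, withdraw and check.

```bash
python3 - <<'E'
from h import *
arm.move_gripper(.32,20);arm.pause(.1);st("rel")
arm.line_to([.586,.290,.20],.1)
j=np.array(arm.read_joint_positions());
arm.movep([.35,.45,.30],Q(1.381));arm.pause(.3);st("away")
s=snapshot("scene");t=snapshot("top")
cv2.imwrite("pics/d.png",np.hstack([cv2.resize(s[90:260,150:385],(400,290)),cv2.resize(t[165:285,50:350],(400,160)).copy() if 0 else cv2.resize(t[150:350,60:336],(400,290))]))
E
```

```text
rel t37.5 p [586.  290.   80.2] yaw 1.381 F [-0.3  0.1  0.2] M [-0.092 -0.02   0.038] op 0.318 ff 0
away t40.3 p [350.8 449.4 299.7] yaw 1.379 F [-0.2  0.6 -1.8] M [ 0.019 -0.009  0.013] op 0.321 ff 0
```

View pics/d.png

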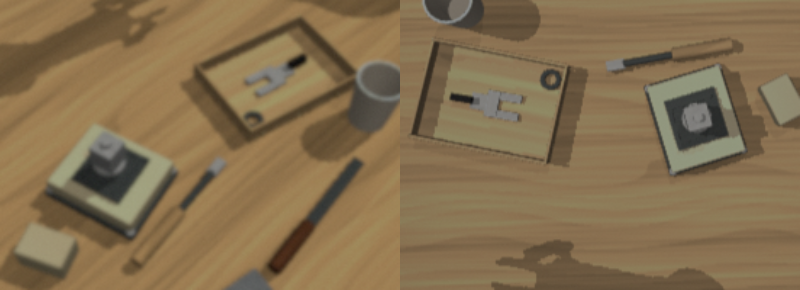

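The washer lies flat in the tray, at (275,75) in the left panel and (490,102) in the right. The nut is still on its stud, and the spacer, chisel and offcut are where they were.

```bash
python3 -c "
from station import ticket;print(ticket.finish_job())"
```

```text
the job is handed in; nothing more can be done
None
```

The job is handed in at about 40 s: the nut proved left-handed and was unscrewed by about half a turn, and the washer came out over its lip without jamming and lies flat in the tray, with nothing else in the last pictures looking disturbed.

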